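Set the egg boiler's dial and switch it on

ROBOT

A 7-joint arm with a two-finger parallel gripper is mounted at the origin on a cart in front of the work surface, level with it; the furniture and walls round the work are solid. World frame = base frame: x ahead of the robot, y to its left, z up, the work surface at z = 0. Lengths are in mm, angles in rad, forces in N, time in s.
With the tool pointing down it reaches from about 425 to 950 mm from the base axis. Payload 16.7 kg.
Tool frame: the origin (TCP) lies between the finger pads; the fingertips stand 17 mm ahead of it and the grasp point (between the pads) lies 2 mm behind it (manip.finger_overhang is the distance from the TCP to the fingertips, in mm); z points along the fingers, y is the line along which they close (so a half turn about z gives the same grasp; the last joint's range is limited). The gripper opens to 94 mm and grips with 3 to 60 N. Pads are 16 mm wide; open, the fingers measure 119 mm over their backs; the gripper's body (75 mm by 177 mm) begins 78 mm behind the grasp point.
Start: joints at [1.042, 0.426, 0.074, 1.606, -0.034, 1.111, -0.067], TCP at [249.586, -627.122, 222.467] pointing down, gripper open.
Joint ranges: [-2.85, 2.85], [-0.5, 2.14], [-1.23, 1.37], [0.21, 2.46], [-1.02, 4.16], [0.16, 2.05], [-2.73, 2.73]. Speed limits (rad/s): [1.89, 1.89, 2.39, 2.39, 3.01, 3.01, 3.01].

INTERFACE

Orientations are given as a unit quaternion [w, x, y, z].
In Python, from cell import manip, cam, probe_bus gives the robot as it stands (manip), with the cameras (cam) and the readings (probe_bus).
- The arm moves only by the tool drive_effector, called after "Request:" as name(argument=value, ...), one argument or row to a line, values as JSON. Schema: {"type":"object","properties":{"deltas":{"type":"array","items":{"type":"object","properties":{"dx":{"type":"number"},"dy":{"type":"number"},"dz":{"type":"number"},"spin":{"type":"number"}},"additionalProperties":false},"minItems":1,"maxItems":8},"jaw":{"type":"number"},"only":{"type":"string"},"quiet":{"type":"boolean"},"lines":{"type":"string"}},"required":["deltas"],"additionalProperties":false}. deltas is a list of rows, 1 to 8 of them, each an object with the fields dx, dy, dz (the shift in mm), spin (a turn about the tool's z in rad); a field left out counts as zero; each row shifts and turns the commanded pose from where the row before left it, along the tool's axes as they then stand; what a row does not reach is not made up. A row lasts 1/12 s, in which the tool goes at most 41.7 mm and 0.125 rad, less where a joint would pass 70% of its speed; a pose out of reach is approached as far as the arm can. jaw is the opening from 0.0 (shut) to 1.0 (fully open), set as the call begins (left out keeps the last). The fingers move at their own pace and stop on an object; the grip force is fixed at half the most. Time passes only in rows, so rows that do not move let the fingers close. The tool returns the time, the measured TCP pose, the force, the opening and the grip force at its end. only (a regular expression) keeps the lines of the reply that match it, lines (a string "A,B") keeps lines A to B, and quiet returns only ok. Input that does not fit is refused with a message, and nothing moves.
- probe_bus.observe(): the state, without advancing time (a new reading comes with each control period).
- cam.camera(name): name is "scene" or "top" or "wrist"; returns a dict with "image" (480x640x3 uint8, red, green, blue), "fx", "fy", "cx", "cy" (pixels), "cam_to_world" (4x4, takes a point from camera to world coordinates); the wrist camera has in their place "tool_from_camera" (4x4, takes a point from camera to tool coordinates, whose origin is the TCP and whose axes are the flange's). Camera axes: x right, y down, z forward; pixel columns grow to the right and rows downward; lengths in mm; the calibration is good to about 2 mm. A picture is of the moment at which its call begins: read the wrist's pose just before it. There is no depth.
- manip.finish_job(): hands the job in; it is judged then, once.
The state is a dict: "clock": time; "joints": joint angles; "qvel": joint speeds; "effort": joint torques, N m; "ee_pos": TCP position; "ee_rot": TCP orientation; "force": force on the tool from outside, world axes, zero at the start; "ft_torque": the same for the moment, N m; "opening": opening from 0.0 (shut) to 1.0 (fully open); "grasp_force": force on a finger pad.
Only numpy, scipy, OpenCV 4.12 (cv2) and the standard library are available. Lean on these libraries where they do the work, as an engineer would, in place of code of your own. Each camera call takes 0.05 s, during which the arm holds its last target. There are 200 camera calls.

TASK

Start the egg boiler: with a fingertip on its knurled dial, turn the dial clockwise, click by click, until the white pointer rests at the fourth of the five egg marks (they grow in size; the fourth is the one before the largest), then press down the far end of the rocker switch beside the dial so that it stays down. Do it by touch alone: press gently, pinch and lift nothing, do not shove the boiler along the worktop, and leave the things standing round it where they are.

Things in the scene. Friction and masses are not known exactly. Their poses are not given: they have to be found in the camera images.
- boiler: White egg boiler, loose on rubber feet, 2.2 kg: round tub 178 mm across (axis at x +54 mm) under a clear dome with eggs in it, 176 mm tall; in front a level control deck 184 mm wide, 50 mm high, front edge at x -142 mm. Origin on the worktop; x points from deck to dome, y left, z up. Dial axis at x -92, y +30 mm; rocker pivot at x -92, y -64 mm, 56 mm high. Clutter stands close to its sides.
- dial_face (a point): Centre of the dial's flat top, on its upright axis, 60 mm above the worktop. Black knurled disc, 80 mm across, top 7 mm above a steel bezel 92 mm across; top grippy (friction about 1). It is sprung: pressed, it gives up to 3 mm (1 N to start, 8 to 9 N at the bottom). A fingertip pressed 2 mm down, some 22 mm from the axis, and swept round the axis drags it along.
- dial (a joint): Turn of the dial in rad, growing clockwise seen from above; stops just beyond 0 and 2.618. Six detents 0.5236 rad apart: 0 at a small round dot, then 0.524, 1.047, 1.571, 2.094 (fourth), 2.618 at five egg marks; let go, it falls into the nearer one. A click takes about 0.05 N m. The white pointer line stands 75 deg left (counter-clockwise) of the boiler's +x at 0.
- mark4 (a point): The fourth egg mark, flat on the deck 52 mm from the dial's axis and 45 deg right (clockwise) of the boiler's +x. The black marks lie in an arc round the dial's far side, 30 deg apart, from the dot at the left by growing egg shapes to the largest at the right.
- rocker_far (a point): On the rocker switch's top, 6 mm short of its far end (towards the dome), 16 mm from its pivot: press here. A grey key 44 mm long (boiler's x) by 26 mm wide in a black surround, right of the dial; at the start this end stands up, about 65 mm above the worktop, and about 60 mm when on.
- rocker (a joint): Tilt of the rocker in rad: 0 = off (near end down, as at the start), 0.32 = on (far end fully down). Over-centre: about 2 N at the far end tips it; past 0.16 it flips over and stays.
- salt_shaker: Salt shaker, glass with a grey top, 44 mm across, 90 mm tall, loose, close to the left of the control deck. Origin at the centre of its foot.
- spice_jar: Spice jar, clear with a red cap, 45 mm across, 106 mm tall, loose, close to the right of the control deck. Origin at the centre of its foot.
- teaspoon: Teaspoon with a red handle, 132 mm long, 11 mm high, lying loose to the left of the boiler. Origin under its middle.
- mug: White mug, 102 mm across, 107 mm tall, loose, farther to the left. Origin at the centre of its foot.
- sardine_tin: Flat tin 63 x 105 x 26 mm, loose, at the far left. Origin under its middle.

How it is judged (in metres and radians):
On the way, in this order (a step that is already met when the one before it is completed fails the run):
1. the dial rests in the detent of the fourth egg mark, with the switch still off (value of joint dial between 1.974 and 2.214 rad and value of joint rocker below 0.1 rad), for 0.3 s.
2. the rocker switch is pressed on (value of joint rocker above 0.26 rad), for 0.2 s.
At the end, for the whole second after the job is handed in: The dial rests at the fourth egg mark (2.094 rad, within 0.12 rad), the rocker is on (over 0.26 rad of 0.32), and dial and boiler are at rest (value of joint dial between 1.974 and 2.214 rad and value of joint rocker above 0.26 rad and velocity of joint dial between -0.1 and 0.1 rad/s and linear speed of boiler below 0.02 m/s); the robot touches nothing.
It fails at once if the boiler is shoved more than 25 mm from where it stood, or lifted or tipped up (distance of boiler from where it was at the start of the episode above 0.025 m or height (world z) of boiler above 0.008 m or angle between boiler's own z axis and vertical above 0.06 rad).
It fails at once if the boiler is pressed with more than 40 N (contact force between any of the arm, the fingers and boiler above 40 N).
It fails at once if one of the loose things round the boiler is moved more than 30 mm or lifted (distance of any of salt_shaker, spice_jar, teaspoon, mug, sardine_tin from where it was at the start of the episode above 0.03 m or height (world z) of any of salt_shaker, spice_jar, teaspoon, mug, sardine_tin above 0.015 m).
It also fails if it takes over 58 s, if anything falls off the work surface, if the arm or the gripper's body presses on something with over 40 N, if the wrist force passes 120 N, or if a joint passes its speed limit or range.

## Working session

There is one attempt and no reset: what is moved stays moved. The work goes in short steps, Python scripts to look and compute and a tool call to move; the robot and the scene stay as the last step left them, time stands still between calls to the robot, and variables do not carry over. Pictures are saved under pics/ and viewed, at most 10 in all, crops included, and the job is handed in when it is done.

```bash
ls; mkdir -p pics
```

Run:
```python
from cell import manip, cam, probe_bus
import cv2,numpy as np
s=probe_bus.observe();print(s["clock"],s["ee_pos"],s["ee_rot"],s["force"],s["opening"],manip.finger_overhang)
for n in("top","scene"):
    c=cam.camera(n);cv2.imwrite(f"pics/{n}0.png",c["image"][:,:,::-1]);print(n,c["fx"],c["fy"],c["cx"],c["cy"],np.round(c["cam_to_world"],3).tolist())
```

```text
cell.py
pics
0.0 [ 249.45662416 -626.76832368  221.80061413] [-5.97966572e-04  9.82122131e-01  1.88243837e-01 -1.38015102e-04] [ 0.07719268 -0.31633002  0.0928217 ] 1.0024617535747022 17.0
top 521.8407493483015 521.8407493483015 322.826397973983 243.04370179014353 [[0.008, -0.986, 0.169, 292.662], [-1.0, -0.012, -0.024, 213.83], [0.026, -0.169, -0.985, 1339.873], [0.0, 0.0, 0.0, 1.0]]
scene 565.2984321701081 565.2984321701081 318.8207290321912 230.45587428197788 [[-0.863, -0.362, 0.352, -68.886], [-0.504, 0.589, -0.632, 1235.906], [0.021, -0.723, -0.691, 1195.488], [0.0, 0.0, 0.0, 1.0]]
```

View pics/top0.png

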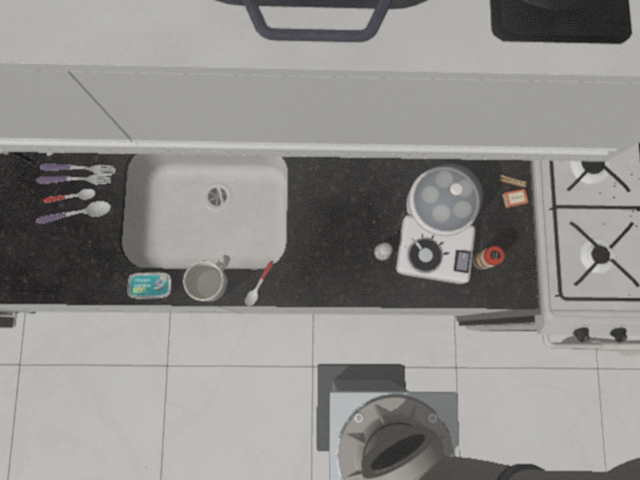

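View pics/scene0.png

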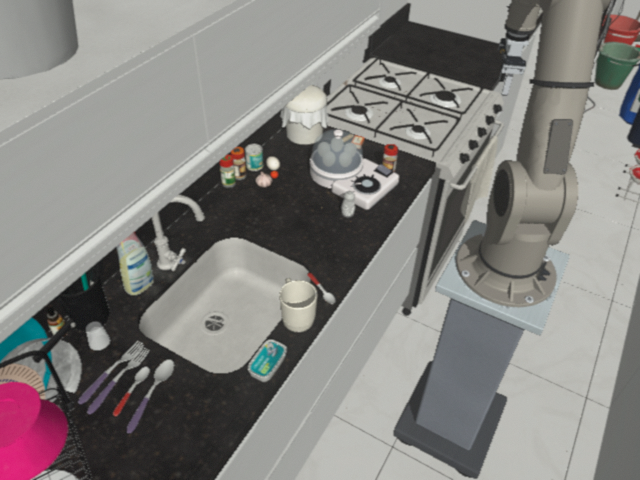

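The top view shows the dial at about (425,255), the dome at (445,200), the rocker at (462,261), the salt shaker at (383,252) and the spice jar at (493,257). I'll enlarge both views to measure more precisely.

Create h.py:
```python
import numpy as np,cv2
from scipy.spatial.transform import Rotation as R
from cell import manip, cam, probe_bus
def ray(c,uv,T=None):
    T=np.array(c["cam_to_world"] if T is None else T); d=T[:3,:3]@[(uv[0]-c["cx"])/c["fx"],(uv[1]-c["cy"])/c["fy"],1]
    return T[:3,3],d
def atz(c,uv,z,T=None):
    o,d=ray(c,uv,T); return o+d*(z-o[2])/d[2]
def tri(a,b):
    (o1,d1),(o2,d2)=a,b
    t=np.linalg.lstsq(np.c_[d1,-d2],o2-o1,rcond=None)[0]; p,q=o1+d1*t[0],o2+d2*t[1]
    return (p+q)/2,np.linalg.norm(p-q)
def tool(s):
    q=s["ee_rot"];T=np.eye(4);T[:3,:3]=R.from_quat([q[1],q[2],q[3],q[0]]).as_matrix();T[:3,3]=s["ee_pos"];return T
def wrist(name):
    s=probe_bus.observe();c=cam.camera("wrist");c["cam_to_world"]=tool(s)@np.array(c["tool_from_camera"])
    cv2.imwrite(f"pics/{name}.png",c["image"][:,:,::-1]);np.save(f"pics/{name}.npy",{k:v for k,v in c.items() if k!="image"},allow_pickle=True);return c
def load(name): return np.load(f"pics/{name}.npy",allow_pickle=True).item()
```

Run:
```python
from h import *
a=cv2.imread("pics/top0.png")[150:300,370:520];b=cv2.imread("pics/scene0.png")[120:220,300:410]
cv2.imwrite("pics/crop0.png",np.hstack([cv2.resize(a,(400,400),interpolation=2),cv2.resize(b,(400,364),interpolation=2)[:400] if 0 else cv2.resize(b,(400,400),interpolation=2)]))
c=cam.camera("top");s=cam.camera("scene")
for n,z,u,v in(("dial",60,(425,255),(367,184)),("rock",60,(462,261),(383,171)),("salt",90,(383,249),(348,196)),("spice",106,(496,255),(390,149))):
    print(n,atz(c,u,z).round(),[x.round() if i==0 else round(x) for i,x in enumerate(tri(ray(c,u),ray(s,v)))])
print("dome",atz(c,(446,198),100).round())
w=cam.camera("wrist");print(np.round(w["tool_from_camera"],3).tolist(),w["fx"])
```

```text
dial [485. -73.  60.] [array([487., -73.,  57.]), 3]
rock [ 471. -165.   60.] [array([ 474., -167.,   53.]), 4]
salt [494.  36.  90.] [array([498.,  36.,  79.]), 5]
spice [ 480. -235.  106.] [array([ 485., -238.,   94.]), 7]
dome [ 621. -120.  100.]
[[-0.0, -0.96, -0.281, 82.935], [1.0, -0.0, -0.0, -0.155], [0.0, -0.281, 0.96, -162.236], [0.0, 0.0, 0.0, 1.0]] 359.37308166309714
```

View pics/crop0.png

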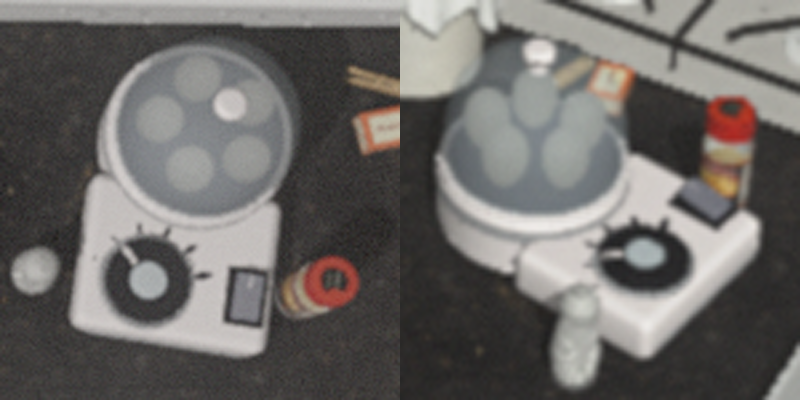

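Request:
drive_effector(
  deltas=[
    {"dx":25, "dy":-25},
    {"dx":25, "dy":-25},
    {"dx":25, "dy":-25},
    {"dx":25, "dy":-25},
    {"dx":25, "dy":-25},
    {"dx":25, "dy":-25},
    {"dx":25, "dy":-25},
    {"dx":25, "dy":-25},
  ],
)

```text
clock: 0.92
ee_pos: [361.8, -365.7, 222.6]
ee_rot: [0.0, 0.982, 0.188, 0.0]
force: [0.0, -0.3, 0.2]
opening: 1.0
grasp_force: 0.0
```

Request:
drive_effector(
  deltas=[
    {"dx":25, "dy":-25},
    {"dx":25, "dy":-25},
    {"dx":25, "dy":-25},
    {"dx":25, "dy":-25},
    {"dx":25, "dy":-25},
    {"dx":25, "dy":-25},
    {"dx":25, "dy":-25},
    {"dx":25, "dy":-25},
  ],
)

```text
clock: 1.58
ee_pos: [473.7, -105.9, 222.7]
ee_rot: [0.0, 0.982, 0.188, 0.0]
force: [0.7, -0.5, 0.3]
opening: 1.001
grasp_force: 0.0
```

Request:
drive_effector(
  deltas=[
    {"spin":0.107},
    {"spin":0.107},
    {"spin":0.107},
    {"spin":0.107},
    {"spin":0.107},
    {},
    {},
    {},
  ],
)

```text
clock: 2.25
ee_pos: [473.3, -107.5, 222.5]
ee_rot: [-0.0, 0.997, -0.076, 0.0]
force: [0.4, 0.6, -0.3]
opening: 1.002
grasp_force: 0.0
```

```bash
python3 -c "
from h import *
print(tool(probe_bus.observe()).round(3).tolist());wrist('w1')"
```

```text
[[0.988, -0.152, 0.0, 473.309], [-0.152, -0.988, 0.0, -107.544], [0.0, -0.0, -1.0, 222.504], [0.0, 0.0, 0.0, 1.0]]
```

View pics/w1.png

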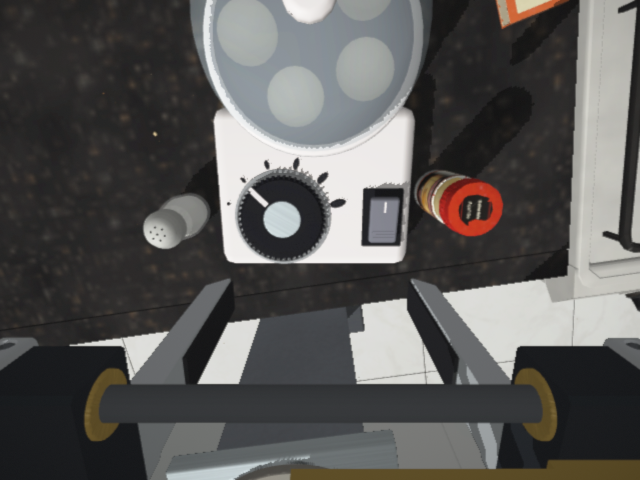

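The dial centre is at about (282,219), with the pointer 45° left, so the dial starts at the first egg mark (about 0.52 rad) rather than at the dot. Mark 4 is at (322,177), the rocker at (382,218), and its far edge at y≈197. The boiler is aligned with the image.

Run:
```python
from h import *
w=load("w1");c=cam.camera("top");s=cam.camera("scene")
T=tool(probe_bus.observe())
for n,z,u,v,x in(("dial",60,(282,219),(425.5,255.4),(366,184)),("rocker c",58,(382,218),(462.3,261.4),None),("rock far edge",66,(382.5,197),None,None),("mark4",50,(322,177),None,None),("dot",50,(229,204),None,None),("egg1",50,(243,180),None,None),("egg5",50,(338,203),None,None),("fl",50,(230,263),None,None),("fr",50,(407,262),None,None)):
    p=atz(w,u,z);print(n,p.round(1),"tool",(np.linalg.inv(T)@[*p,1])[:3].round(1),[tri(ray(w,u),ray(k,q))[0].round(1) for k,q in((c,v),(s,x)) if q])
```

```text
dial [488.8 -73.5  60. ] tool [ 10.  -36.1 162.5] [array([486.2, -74. ,  54.3]), array([489.7, -72.2,  56.7])]
rocker c [ 475.2 -165.2   58. ] tool [ 10.7  56.6 164.5] [array([ 472.1, -168.1,   47.8])]
rock far edge [ 496.1 -166.5   66. ] tool [ 31.6  54.7 156.5] []
mark4 [ 520.1 -115.7   50. ] tool [ 47.5   0.8 172.5] []
dot [508.5 -25.4  50. ] tool [ 22.2 -86.7 172.5] []
egg1 [528.5 -43.1  50. ] tool [ 44.6 -72.2 172.5] []
egg5 [ 493.9 -126.9   50. ] tool [ 23.3  15.9 172.5] []
fl [450.9 -13.3  50. ] tool [-36.7 -89.8 172.5] []
fr [ 425.4 -186.    50. ] tool [-35.3  84.9 172.5] []
```

Request:
drive_effector(
  deltas=[
    {"dx":-5.6, "dy":-20.5},
    {},
    {},
    {},
    {},
    {},
    {"dz":35},
    {"dz":35},
  ],
  jaw=0.0,
)

```text
clock: 3.07
ee_pos: [472.4, -87.0, 153.1]
ee_rot: [0.0, 0.997, -0.078, 0.002]
force: [0.8, -0.1, -2.3]
opening: 0.469
grasp_force: 0.0
```

Request:
drive_effector(
  deltas=[
    {"dz":35},
    {"dz":25},
    {"dz":8},
    {},
    {},
    {},
  ],
)

```text
clock: 3.57
ee_pos: [472.1, -86.7, 86.0]
ee_rot: [0.0, 0.997, -0.078, 0.001]
force: [-0.1, -0.5, -0.3]
opening: 0.047
grasp_force: 0.0
```

```bash
python3 -c "
from h import *
s=probe_bus.observe();print(s['joints'].round(2) if hasattr(s['joints'],'round') else s['joints'],s['force'])
wrist('w2')"
```

```text
[ 0.27  0.3  -0.25  2.14  0.12  0.7  -1.79] [-0.12984219 -0.48634788 -0.34775537]
```

View pics/w2.png

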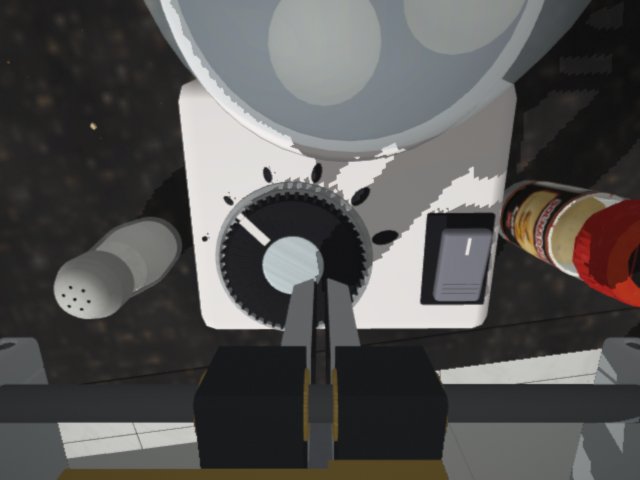

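The fingers are almost shut over the near right part of the dial. The dial centre is at (292,265), and the rocker key's far edge is at about (465,229). I'll triangulate these against the first wrist view.

Run:
```python
from h import *
a=load("w1");b=load("w2");T=tool(probe_bus.observe())
for n,u,v,z in(("dial",(282,219),(292,265),60),("rock far",(382.5,197),(465,229),65),("mark4",(322,177),(361,196),50),("egg1",(243,180),(228,201),50)):
    p=tri(ray(a,u),ray(b,v));q=atz(b,v,z);print(n,p[0].round(1),round(p[1],1),q.round(1),"tool",(np.linalg.inv(T)@[*q,1])[:3].round(1))
```

```text
dial [488.5 -72.9  58.3] 0.7 [489.  -72.8  60. ] tool [ 14.4 -16.3  26.1]
rock far [ 496.2 -166.7   65.3] 0.4 [ 496.3 -166.9   65. ] tool [36.3 75.5 21.2]
mark4 [ 520.9 -115.7   57.5] 0.1 [ 519.5 -116.4   50. ] tool [51.4 22.  36.2]
egg1 [528.8 -44.   53.7] 0.0 [528.3 -42.9  50. ] tool [ 48.6 -51.9  36.2]
```

Request:
drive_effector(
  deltas=[
    {"dz":5},
    {"dz":3},
    {"dz":1.5},
    {},
    {},
  ],
  jaw=0.0,
)

```text
clock: 4.03
ee_pos: [471.5, -86.5, 75.3]
ee_rot: [0.0, 0.997, -0.078, 0.0]
force: [1.6, -0.9, 4.6]
opening: 0.008
grasp_force: 2.3
```

Request:
drive_effector(
  deltas=[
    {"dz":1.2},
    {},
    {},
  ],
)

```text
clock: 4.28
ee_pos: [471.5, -86.6, 74.2]
ee_rot: [0.0, 0.997, -0.078, 0.0]
force: [2.0, -1.0, 6.9]
opening: 0.007
grasp_force: 3.7
```

Request:
drive_effector(
  deltas=[
    {"dx":-2.8, "dy":-2.6},
    {"dx":-2.1, "dy":-3.2},
    {"dx":-1.6, "dy":-3.5},
    {"dx":-0.9, "dy":-3.7},
    {"dx":-0.2, "dy":-3.9},
    {},
  ],
)

```text
clock: 4.78
ee_pos: [466.3, -68.4, 74.2]
ee_rot: [0.0, 0.997, -0.078, 0.0]
force: [-0.1, -2.5, 8.2]
opening: 0.002
grasp_force: 3.8
```

```bash
python3 -c "
from h import *
wrist('w3')"
```

```text
(no output)
```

View pics/w3.png

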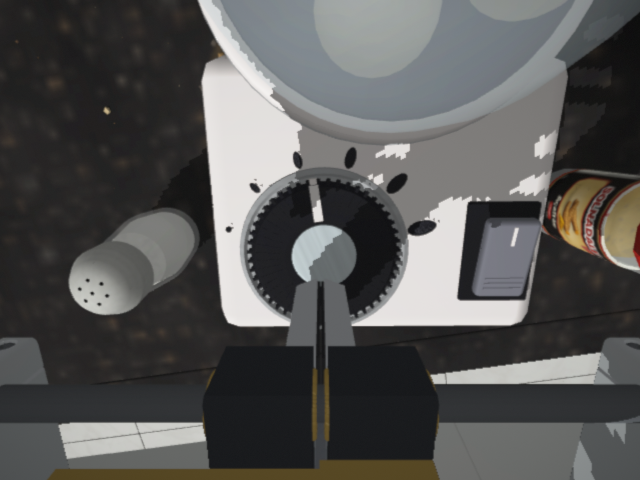

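The pointer is at (313,180) with the centre at (324,254), about 8° left, so the dial follows the finger with some lag. I'll sweep another 60°.

Request:
drive_effector(
  deltas=[
    {"dx":0.4, "dy":-3.8},
    {"dx":1.1, "dy":-3.7},
    {"dx":1.7, "dy":-3.4},
    {"dx":2.3, "dy":-3.1},
    {"dx":2.8, "dy":-2.6},
    {"dx":3.2, "dy":-2.1},
    {},
  ],
)

```text
clock: 5.42
ee_pos: [481.2, -51.6, 74.2]
ee_rot: [-0.0, 0.997, -0.078, 0.0]
force: [0.2, 0.3, 7.3]
opening: 0.007
grasp_force: 3.8
```

```bash
python3 -c "
from h import *
wrist('w4')"
```

```text
(no output)
```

View pics/w4.png

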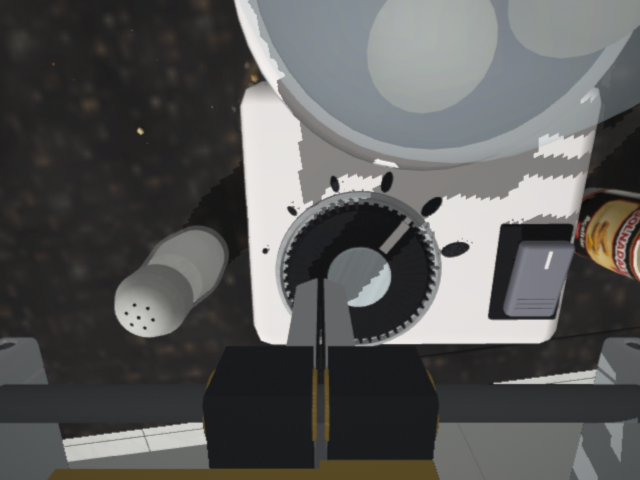

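The pointer is at (409,220) with the centre at (359,276), about 42° right, which is at the fourth mark. I'll lift off and move towards the rocker for another look.

Request:
drive_effector(
  deltas=[
    {"dz":-5},
    {"dz":-10},
    {"dz":-20},
    {"dz":-5},
    {"dy":25},
    {"dy":35},
    {},
    {},
  ],
)

```text
clock: 6.13
ee_pos: [470.4, -112.8, 114.0]
ee_rot: [0.0, 0.997, -0.08, -0.0]
force: [-0.8, 0.6, 0.7]
opening: 0.003
grasp_force: 0.0
```

```bash
python3 -c "
from h import *
wrist('w5')"
```

```text
(no output)
```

View pics/w5.png

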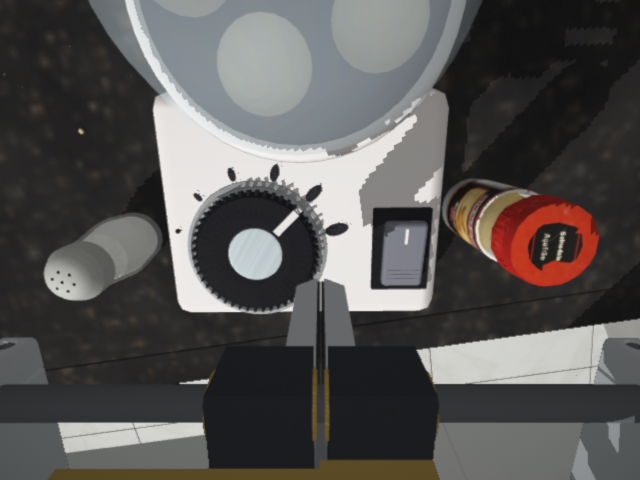

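The pointer sits at egg mark 4 (tip (297,211), centre (256,254)), and the rocker's far edge is at (406,220).

Run:
```python
from h import *
a=load("w1");b=load("w5");T=tool(probe_bus.observe());I=np.linalg.inv(T)
q=atz(b,(406,220),65);d=atz(b,(256,254),60)
p=q-6*T[:3,0]*[1,1,0];e=d+16*T[:3,0]+94*T[:3,1]
for x in(q,d,p,e):print(x.round(1),"tool",(I@[*x,1])[:3].round(1))
print(tri(ray(a,(382.5,197)),ray(b,(406,220))))
```

```text
[ 496.7 -168.7   65. ] tool [34.6 52.3 49. ]
[488.6 -73.9  60. ] tool [ 11.7 -40.   54. ]
[ 490.8 -167.7   65. ] tool [28.6 52.3 49. ]
[ 489.6 -169.2   60. ] tool [27.7 54.  54. ]
(array([ 497.6749918 , -166.61279113,   70.90749064]), np.float64(2.0829178451614805))
```

Request:
drive_effector(
  deltas=[
    {"dx":14, "dy":26},
    {"dx":14.5, "dy":27},
    {"dz":15},
    {"dz":12},
    {"dz":3},
    {},
  ],
)

```text
clock: 6.68
ee_pos: [490.7, -166.8, 83.2]
ee_rot: [-0.0, 0.997, -0.077, -0.001]
force: [0.6, -0.1, 0.8]
opening: 0.007
grasp_force: 0.0
```

Request:
drive_effector(
  deltas=[
    {"dz":2},
    {"dz":2},
    {"dz":2},
    {"dz":1},
    {},
    {},
  ],
)

```text
clock: 7.18
ee_pos: [491.8, -167.7, 78.0]
ee_rot: [0.0, 0.997, -0.078, 0.001]
force: [-1.5, 3.1, 15.7]
opening: 0.001
grasp_force: 8.1
```

Request:
drive_effector(
  deltas=[
    {"dz":0.5},
    {},
    {},
    {},
  ],
)

```text
clock: 7.52
ee_pos: [491.9, -167.7, 77.8]
ee_rot: [0.0, 0.997, -0.078, 0.001]
force: [-3.9, 2.2, 23.2]
opening: 0.005
grasp_force: 11.0
```

Request:
drive_effector(
  deltas=[
    {"dz":-5},
    {"dz":-10},
    {"dz":-20},
    {"dz":-35},
    {"dz":-35},
    {"dy":-25},
    {"dy":-25},
    {},
  ],
)

```text
clock: 8.18
ee_pos: [499.7, -114.4, 182.7]
ee_rot: [-0.001, 0.997, -0.076, 0.001]
force: [0.4, 1.1, 0.5]
opening: 0.001
grasp_force: 0.0
```

```bash
python3 -c "
from h import *
wrist('w6')
i=cv2.imread('pics/w6.png');cv2.imwrite('pics/w6c.png',cv2.resize(i[100:340,200:520],(800,600),interpolation=2))"
```

```text
(no output)
```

View pics/w6c.png

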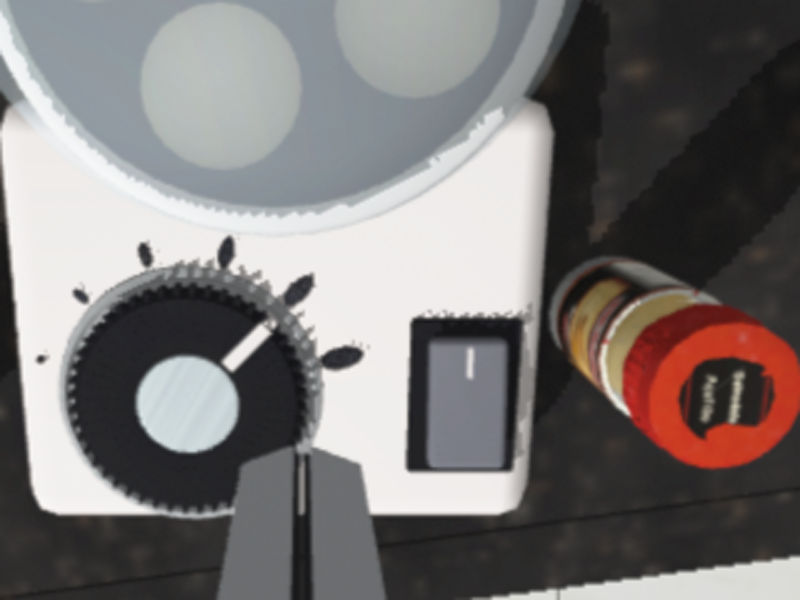

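Run:
```python
from h import *
def proj(c,p):
    q=np.linalg.inv(c["cam_to_world"])@[*p,1];return np.round([c["fx"]*q[0]/q[2]+c["cx"],c["fy"]*q[1]/q[2]+c["cy"]],1)
x=np.array([.988,-.152,0]);y=np.array([.152,.988,0])
d=np.array([488.7,-73.3,60])
for n in("w5","w6"):
    c=load(n);print(n,"dial",proj(c,d))
    piv=d-94*y-[0,0,4]
    for t in(.16,-.16):
        f=lambda L:piv+x*(L*np.cos(t)-6.5*np.sin(t))+np.array([0,0,L*np.sin(t)+6.5*np.cos(t)])
        print(t,"far",proj(c,f(22)),"near",proj(c,f(-22)))
```

```text
w5 dial [255.  253.9]
0.16 far [407.7 223.2] near [401.2 285.5]
-0.16 far [405.3 217.3] near [403.7 286.9]
w6 dial [274.8 261.3]
0.16 far [389.4 239.6] near [385.2 286. ]
-0.16 far [388.  234.9] near [386.8 287. ]
```

The dial centre in the picture matches the projection. The key ends at (387,235.6) and (386.8,287) match the "on" prediction to within about 1 px, against about 4 px off for "off". The pointer is on mark 4 and the arm is clear, so I'm handing in.

```bash
python3 -c "
from cell import manip, cam, probe_bus
print(manip.finish_job())"
```

```text
the job is handed in; nothing more can be done
None
```

The job is handed in with no verdict returned: in the last picture the dial pointer is at the fourth egg mark and the rocker's far end is down (on), and the arm is clear of everything.

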